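# File the receipt books

## Task

Tidy the ticket desk: lay the receipt books with the red, the yellow and the blue band each flat in the tray of its own colour, lengthwise inside the rim, and stand the brass weight on the middle of the red book in its tray to hold it down. Set everything down rather than drop it, and leave the black-banded book, the stamp and the calculator where they are.

Things in the scene. Friction and masses are not known exactly. Their poses are not given: they have to be found in the camera images.
- book_red: Receipt book with a red band: a stiff cream-covered block 100 mm long (its x), 62 mm wide (its y), 26 mm thick (z), lying flat, 130 g or so; the red band, 32 mm long, wraps the +x end. Origin: centre of its underside. Rigid; grip it across its 62 mm width.
- book_yellow: Receipt book with a yellow band: a stiff cream-covered block 100 mm long (its x), 62 mm wide (its y), 26 mm thick (z), lying flat, 130 g or so; the yellow band, 32 mm long, wraps the +x end. Origin: centre of its underside. Rigid; grip it across its 62 mm width.
- book_blue: Receipt book with a blue band: a stiff cream-covered block 100 mm long (its x), 62 mm wide (its y), 26 mm thick (z), lying flat, 130 g or so; the blue band, 32 mm long, wraps the +x end. Origin: centre of its underside. Rigid; grip it across its 62 mm width.
- tray_red: Shallow red filing tray fixed to the desk, outside 132 mm (x) by 94 mm (y), floor 3 mm thick, rim 6 mm wide whose top is 8 mm above the desk; the inside, 120 by 82 mm, takes one book lying lengthwise along the tray's x, either way round, with 10 mm to spare on every side. Origin: centre of its underside, on the desk.
- tray_yellow: Shallow yellow filing tray fixed to the desk, outside 132 mm (x) by 94 mm (y), floor 3 mm thick, rim 6 mm wide whose top is 8 mm above the desk; the inside, 120 by 82 mm, takes one book lying lengthwise along the tray's x, either way round, with 10 mm to spare on every side. Origin: centre of its underside, on the desk.
- tray_blue: Shallow blue filing tray fixed to the desk, outside 132 mm (x) by 94 mm (y), floor 3 mm thick, rim 6 mm wide whose top is 8 mm above the desk; the inside, 120 by 82 mm, takes one book lying lengthwise along the tray's x, either way round, with 10 mm to spare on every side. Origin: centre of its underside, on the desk.
- weight: Round brass paperweight, about 280 g, standing: foot disc 46 mm across and 14 mm high, neck 20 mm across, knob on top 24 mm across from 32 mm to 42 mm height (total height 42 mm). Origin: centre of its underside, z up its axis. Grip it by neck and knob.
- book_black: A receipt book of the same size and shape, but with a black band: not to be moved. Origin: centre of its underside.
- stamp: Wooden rubber stamp standing upright, foot 44 by 30 mm, 72 mm tall: not to be moved. Origin: centre of its underside.
- calculator: Black desk calculator lying flat, 115 (x) by 72 (y) by 14 mm: not to be moved. Origin: centre of its underside.

How it is judged:
By the outcome, as a careful person would: the job done as asked, in the order asked, and still so for the second after the job is handed in, with the robot touching nothing.
It also fails if it takes over 96 s, if anything falls off the work surface, if the arm or the gripper's body presses on something with over 40 N, if the wrist force passes 120 N, or if a joint passes its speed limit or range.

## Robot

A 6-joint arm with a two-finger parallel gripper is mounted at the origin on the work surface. World frame = base frame: x ahead of the robot, y to its left, z up, the work surface at z = 0. Lengths are in m, angles in rad, forces in N, time in s.
With the tool pointing down it reaches from about 0.35 to 0.875 m from the base axis. Payload 4.2 kg.
Tool frame: the origin (TCP) lies at the very end of the fingers, on their centre line; the grasp point (between the pads) lies 19 mm behind it; y points along the fingers, x is the direction in which the jaws open and shut, and the axes are right-handed (so a half turn about y gives the same grasp; the last joint's range is limited). The gripper opens to 85 mm and grips with 20 to 120 N. Pads are 22 mm wide; open, the fingers measure 114 mm over their backs; the gripper's body (76 mm by 85 mm) begins 54 mm behind the grasp point. The pads swing forward as they close: fully open they stand 13 mm farther back than shut.
Start: joints at [1.491, 0.385, 0.008, 0, -1.194, -0.259], TCP at [0.208, 0.589, 0.231] pointing down, gripper open.
Joint ranges: [-3.14, 3.14], [-1.21, 2.06], [-1.07, 1.41], [-3.16, 2.05], [-2.99, -0.16], [-3.1, 3.1]. Speed limits (rad/s): [2.79, 2.79, 3.14, 3.14, 3.14, 3.14].

## Interface

Orientations are given as a unit quaternion [x, y, z, w].
In Python, from plant import manip gives the robot as it stands.
- The arm moves only by the tool play_rows, never from a script. Its argument "moves" is a list that holds one entry, the list of rows, each a list of 7 numbers: the finger opening in mm, from 0 to 85.4, then the shift along the tool's x, y, z in mm, then the turn, a rotation vector about the tool's x, y, z in rad. In form: [[[fingers, dx, dy, dz, wx, wy, wz], ...]]. A call has 1 to 10 rows; each row shifts and turns the commanded pose from where the row before left it, along the tool's axes as they then stand; what a row does not reach is not made up. A row lasts 1/8 s, in which the tool goes at most 62.5 mm and 10.7 degrees, less where a joint would pass 70% of its speed; a pose out of reach is approached as far as the arm can. A call with a gripper value outside its range is refused whole. The fingers move at their own pace and stop on an object; "force" is the grip in N (left out, the last holds). Time passes only in rows, so rows that do not move let the fingers close. It gives the time, the measured TCP pose, the force and the opening at its end, in the units of the state.
- manip.observe(): the state, without advancing time (a new reading comes with each control period).
- manip.capture(name): name is "side" or "top" or "wrist"; returns a dict with "frame" (480x640x3 uint8, blue, green, red), "vfov" (degrees; the focal length in pixels is half the picture's height over the tangent of half this angle, whatever the lens; pixels are square), "cx", "cy" (the principal point, pixels), "extrinsics" (4x4, takes a point from camera to world coordinates). Camera axes: x right, y down, z forward; pixel columns grow to the right and rows downward; lengths in m; the calibration is good to about 2 mm. A picture is of the moment at which its call begins. There is no depth.
- manip.sign_off(): hands the job in, once; it reports no verdict.
The state is a dict: "time_s": time; "qpos": joint angles; "dq": joint speeds; "joint_torque": joint torques, N m; "position": TCP position; "ee_rot": TCP orientation; "ft_force": force on the tool from outside, world axes, zero at the start; "moment": the same for the moment, N m; "opening": finger opening in m.
Only numpy, scipy, OpenCV 4.12 (cv2) and the standard library are available. Lean on these libraries where they do the work, as an engineer would, in place of code of your own. Each camera call takes 0.05 s, during which the arm holds its last target.

## Working session

There is one attempt and no reset: what is moved stays moved. The work goes in short steps, Python scripts to look and compute and a tool call to move; the robot and the scene stay as the last step left them, time stands still between calls to the robot, and variables do not carry over. Pictures are saved under pics/ and viewed, and the job is handed in when it is done.

Besides the shell and the picture viewer there is one more tool, called after ">>>" by a JSON object that holds its "op" and its "data". play_rows: Moves the arm, as the interface text tells. Its arguments: {"type":"object","properties":{"moves":{"type":"array","items":{"type":"array","items":{"type":"array","items":{"type":"number"}}}},"force":{"type":"number"}},"required":["moves"]}

```bash
ls; mkdir -p pics
python3 - <<'E'
from plant import manip
import cv2
s=manip.observe()
for k in ("time_s","position","ee_rot","opening","qpos"): print(k,s[k])
for n in("side","top","wrist"):
    c=manip.capture(n); cv2.imwrite(f"pics/{n}0.png",c["frame"]); print(n,c["vfov"],c["cx"],c["cy"],c["extrinsics"],{k for k in c})
E
```

```text
pics
time_s 0.0
position [0.20751502 0.58892085 0.23022389]
ee_rot [ 0.40909767 -0.57669816  0.57765216 -0.40789253]
opening 0.08513549875224546
qpos [ 1.49059802e+00  3.85543549e-01  6.60299752e-03 -4.76083135e-04
 -1.19398396e+00 -2.58607018e-01]
side 46.83593083265278 320.016491850757 238.31608389750625 [[-0.99200481 -0.0773338   0.09972934  0.4302437 ]
 [-0.12596675  0.65479545 -0.74523506  0.7321576 ]
 [-0.00767046 -0.75183934 -0.65930173  0.70255814]
 [ 0.          0.          0.          1.        ]] {'vfov', 'cx', 'frame', 'extrinsics', 'cy'}
top 43.97190266730907 311.0258332451104 227.11093386268814 [[-0.00610111 -0.99578219  0.09154569  0.4293946 ]
 [-0.99977327  0.00794188  0.01975682 -0.02396611]
 [-0.02040053 -0.09140439 -0.99560487  1.28385152]
 [ 0.          0.          0.          1.        ]] {'vfov', 'cx', 'frame', 'extrinsics', 'cy'}
wrist 67.79546545757582 324.71888532514805 241.55860193274873 [[-0.33240182 -0.91060985 -0.24555799  0.26950548]
 [-0.94313534  0.32153837  0.08431369  0.56659237]
 [ 0.00217944  0.25962044 -0.96570828  0.37380536]
 [ 0.          0.          0.          1.        ]] {'vfov', 'cx', 'frame', 'extrinsics', 'cy'}
```

View pics/top0.png

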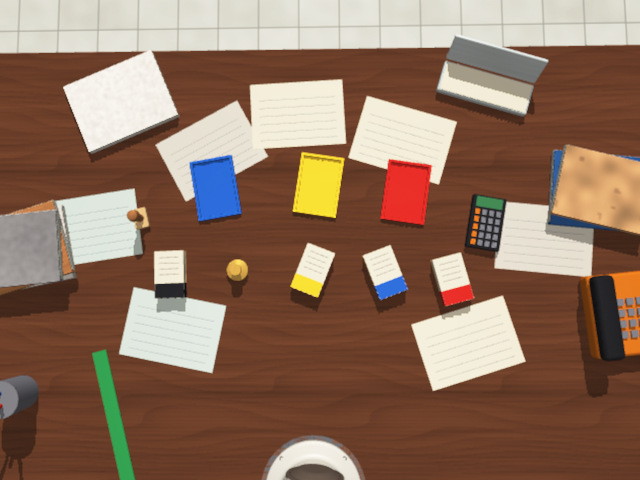

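View pics/side0.png

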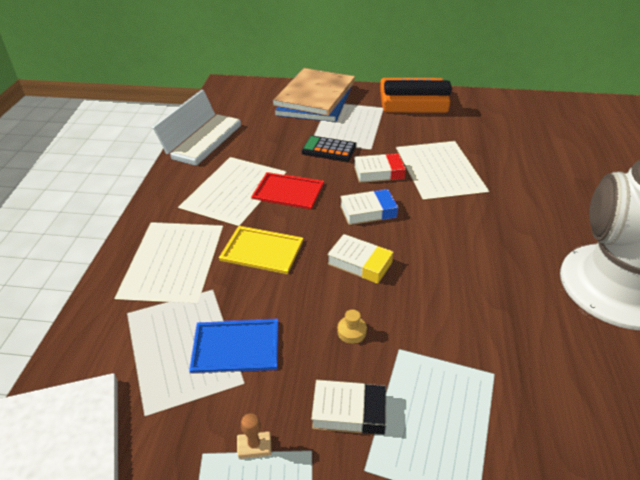

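View pics/wrist0.png

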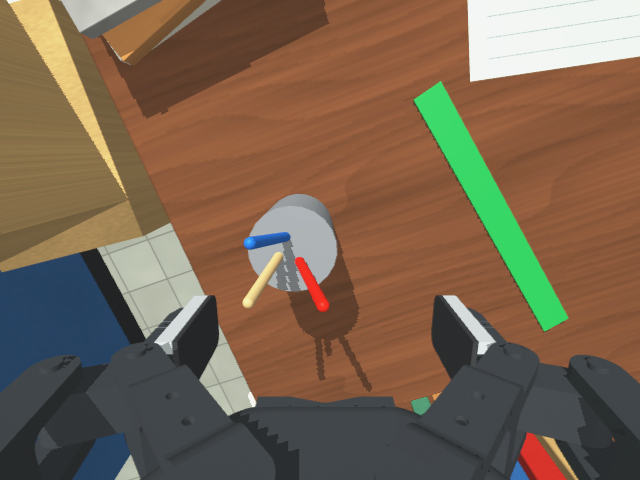

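The top view shows the trays at (215,188) blue, (319,185) yellow and (406,192) red. The books are at (313,271) yellow, (385,272) blue, (453,279) red and (170,273) black, and the weight is at (237,270). Next I'll convert these to metric positions.

```bash
cat > h.py <<'E'
import numpy as np, cv2
from scipy.spatial.transform import Rotation as R
from scipy.optimize import least_squares
def K(c):
    f=240/np.tan(np.radians(c["vfov"]/2)); return np.array([[f,0,c["cx"]],[0,f,c["cy"]],[0,0,1]])
def proj(c,P):
    E=np.array(c["extrinsics"]); p=(np.asarray(P)-E[:3,3])@E[:3,:3]; q=p@K(c).T; return q[...,:2]/q[...,2:]
def unproj(c,uv,z):
    E=np.array(c["extrinsics"]); uv=np.atleast_2d(uv); d=np.c_[uv,np.ones(len(uv))]@np.linalg.inv(K(c)).T@E[:3,:3].T
    return E[:3,3]+d*((z-E[2,3])/d[:,2])[:,None]
def rectify(c,z,x0,y0,w,h,s=0.001):  # metric picture: row->x, col->y (world), origin x0,y0
    q=np.float32([[0,0],[w,0],[w,h],[0,h]]); P=np.c_[x0+q[:,1]*s,y0+q[:,0]*s,np.full(4,z)]
    H=cv2.getPerspectiveTransform(np.float32(proj(c,P)),q); return cv2.warpPerspective(c["frame"],H,(w,h),flags=cv2.INTER_LINEAR)
E
python3 - <<'E'
from h import *
from plant import manip
c=manip.capture("top")
x0,y0,w,h=.25,-.45,900,500
def rects(mask):
    n,l,st,ce=cv2.connectedComponentsWithStats(mask.astype('uint8'))
    for i in range(1,n):
        if st[i,4]>1000:
            pts=np.argwhere(l==i)[:,::-1].astype('float32'); r=cv2.minAreaRect(pts); b=cv2.boxPoints(r)
            e1,e2=b[1]-b[0],b[2]-b[1]; e=e1 if np.hypot(*e1)>np.hypot(*e2) else e2
            # dir in world: x=row,y=col
            print("  c=(%.4f %.4f) size %s ang %.1f area %d"%(x0+r[0][1]/1e3,y0+r[0][0]/1e3,np.round(r[1]),np.degrees(np.arctan2(e[0],e[1])),st[i,4]))
for z in(.008,.026):
    im=rectify(c,z,x0,y0,w,h); hs=cv2.cvtColor(im,cv2.COLOR_BGR2HSV); H,S,V=cv2.split(hs)
    for n,m in dict(red=((H<4)|(H>176))&(S>190)&(V>120),yellow=(abs(H.astype(int)-27)<4)&(S>180)&(V>150),blue=(abs(H.astype(int)-110)<8)&(S>170)&(V>120),cream=(S<60)&(V>190)).items():
        print(z,n); rects(m)
    cv2.imwrite(f"pics/rect{int(z*1000)}.png",cv2.resize(im,(800,444)))
E
```

```text
0.008 red
  c=(0.3989 -0.3073) size [30. 64.] ang 104.0 area 1759
  c=(0.6216 -0.2037) size [ 95. 131.] ang 171.2 area 12231
0.008 yellow
  c=(0.4225 0.0124) size [63. 30.] ang 67.9 area 1748
  c=(0.6394 -0.0147) size [ 94. 132.] ang 171.1 area 11750
0.008 blue
  c=(0.4159 -0.1674) size [30. 62.] ang 111.4 area 1683
  c=(0.6346 0.2099) size [130.  93.] ang 9.7 area 11929
0.008 cream
  c=(0.3000 -0.3272) size [144. 204.] ang 107.1 area 24565
  c=(0.3299 0.2987) size [203. 144.] ang 78.5 area 26559
  c=(0.4499 -0.2955) size [69. 63.] ang 14.5 area 4306
  c=(0.4641 -0.1503) size [70. 64.] ang 20.6 area 4400
  c=(0.4706 -0.0071) size [63. 69.] ang 158.2 area 4299
  c=(0.4640 0.3090) size [69. 64.] ang 1.9 area 4353
  c=(0.5255 -0.4257) size [ 62. 144.] ang 174.7 area 6588
  c=(0.5575 0.4150) size [153.  68.] ang 0.0 area 9028
  c=(0.7350 0.1321) size [146. 398.] ang 109.7 area 20229
  c=(0.7236 -0.1940) size [204. 116.] ang 72.9 area 14263
0.026 red
  c=(0.3995 -0.3034) size [29. 63.] ang 104.7 area 1715
  c=(0.6189 -0.2012) size [ 94. 129.] ang 171.2 area 11895
0.026 yellow
  c=(0.4226 0.0121) size [61. 29.] ang 68.2 area 1685
  c=(0.6365 -0.0148) size [ 93. 130.] ang 171.3 area 11421
0.026 blue
  c=(0.4159 -0.1652) size [29. 61.] ang 110.0 area 1629
  c=(0.6315 0.2065) size [129.  91.] ang 9.6 area 11579
0.026 cream
  c=(0.3018 -0.3228) size [142. 201.] ang 107.1 area 24307
  c=(0.3315 0.2943) size [200. 141.] ang 78.5 area 25929
  c=(0.4495 -0.2917) size [68. 62.] ang 14.5 area 4193
  c=(0.4635 -0.1486) size [69. 63.] ang 20.3 area 4272
  c=(0.4700 -0.0073) size [63. 68.] ang 158.2 area 4184
  c=(0.4635 0.3040) size [69. 62.] ang 0.0 area 4242
  c=(0.5230 -0.4170) size [ 66. 144.] ang 180.0 area 7254
  c=(0.5555 0.4120) size [151.  74.] ang 0.0 area 9711
  c=(0.7316 0.1296) size [146. 393.] ang 109.6 area 21350
  c=(0.7214 -0.1923) size [201. 119.] ang 73.1 area 14827
```

View pics/rect26.png

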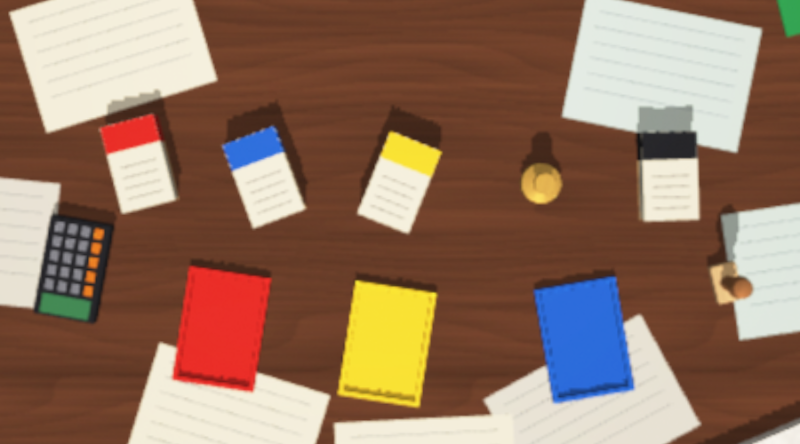

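```bash
cat >> h.py <<'E'
def plan(x,y,z,axis_deg=None,n=None,ori=None,pos=None):
    """print total tool shift (current orientation) and yaw needed so that jaws lie across long axis axis_deg"""
    from plant import manip
    s=manip.observe(); M=R.from_quat(s["ee_rot"]).as_matrix()
    phi=np.degrees(np.arctan2(M[1,0],M[0,0])); p=np.array(s["position"])
    d=M.T@(np.array([x,y,z])-p)*1000
    print("t %.2f pos %s phi %.1f tilt(tool y) %s F %s open %.1f"%(s["time_s"],np.round(p*1000,1),phi,np.round(M[:,1],4),np.round(s["ft_force"],1),s["opening"]*1e3))
    print("d tool mm",np.round(d,1))
    if axis_deg is not None:
        w=(axis_deg+90-phi+90)%180-90
        # full rotvec: target orientation
        f=np.radians(phi+w); T=np.array([[np.cos(f),0,-np.sin(f)],[np.sin(f),0,np.cos(f)],[0,-1,0]])
        print("yaw world %.1f rotvec tool(after shift)"%w,np.round(R.from_matrix(M.T@T).as_rotvec(),4),"q6 %.2f q1 %.2f"%(s["qpos"][5],s["qpos"][0]))
E
python3 -c "
from h import *
plan(.45,.15,.2,14)"
```

```text
t 0.20 pos [207.6 589.2 230.7] phi -109.4 tilt(tool y) [-3.0e-04 -1.2e-03 -1.0e+00] F [-0.5 -0.5  0.1] open 85.3
d tool mm [333.6  31.1 374.6]
yaw world 33.4 rotvec tool(after shift) [ 3.000e-04 -5.832e-01  1.200e-03] q6 -0.26 q1 1.49
```

>>> {"op": "play_rows", "data": {"moves": [[[85,33.4,3,37.5,0,0,0],[85,33.4,3,37.5,0,0,0],[85,33.4,3,37.5,0,0,0],[85,33.4,3,37.5,0,0,0],[85,33.4,3,37.5,0,0,0],[85,33.4,3,37.5,0,0,0],[85,33.4,3,37.5,0,0,0],[85,33.4,3,37.5,0,0,0],[85,33.4,3,37.5,0,0,0],[85,33.4,3,37.5,0,0,0]]]}}

```text
time_s: 1.45
position: [0.4509, 0.1483, 0.2014]
ee_rot: [0.408, -0.577, 0.577, -0.409]
ft_force: [1.2, 0.7, 0.2]
opening: 0.0853
```

```bash
python3 -c "
from h import *
plan(.434,-.295,.2,14)
from plant import manip
c=manip.capture('wrist'); cv2.imwrite('pics/w1.png',c['frame'])"
```

```text
t 1.45 pos [450.9 148.3 201.4] phi -109.4 tilt(tool y) [ 4.e-04  3.e-04 -1.e+00] F [1.2 0.7 0.2] open 85.3
d tool mm [423.8   1.2 131.3]
yaw world 33.4 rotvec tool(after shift) [-4.000e-04 -5.829e-01 -3.000e-04] q6 0.57 q1 0.66
```

View pics/w1.png

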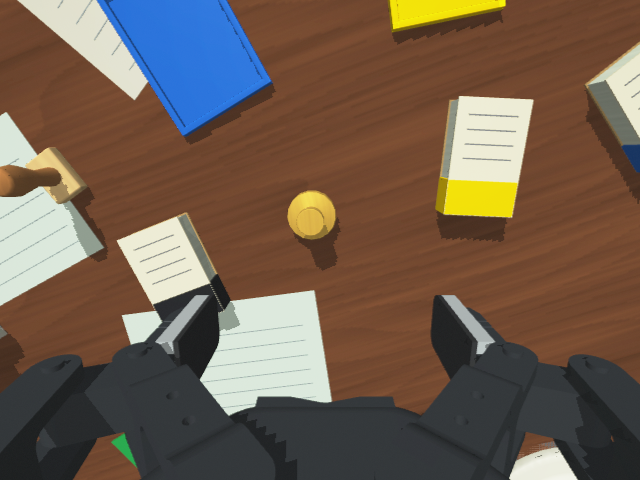

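The wrist view shows the weight at (312,214) and the yellow book at (482,157). Motion tracked the commands well, so I'll go on to the red book.

>>> {"op": "play_rows", "data": {"moves": [[[85,42.4,0,13.1,0,0,0],[85,42.4,0,13.1,0,0,0],[85,42.4,0,13.1,0,0,0],[85,42.4,0,13.1,0,0,0],[85,42.4,0,13.1,0,0,0],[85,42.4,0,13.1,0,0,0],[85,42.4,0,13.1,0,0,0],[85,42.4,0,13.1,0,0,0],[85,42.4,0,13.1,0,0,0],[85,42.4,0,13.1,0,0,0]]]}}

```text
time_s: 2.75
position: [0.4327, -0.295, 0.2013]
ee_rot: [0.409, -0.577, 0.577, -0.409]
ft_force: [0.6, -0.1, -0.3]
opening: 0.085
```

>>> {"op": "play_rows", "data": {"moves": [[[85,0,0,0,0,-0.146,0],[85,0,0,0,0,-0.146,0],[85,0,0,0,0,-0.146,0],[85,0,0,0,0,-0.145,0],[85,0,0,0,0,0,0]]]}}

```text
time_s: 3.38
position: [0.4329, -0.2935, 0.2012]
ee_rot: [0.557, -0.436, 0.436, -0.557]
ft_force: [0.8, -0.5, -1.2]
opening: 0.0851
```

```bash
cat >> h.py <<'E'
def measure(c,cols=("red","yellow","blue"),zs=(.026,.008),box=(.3,-.42,740,450)):
    """band/cream/tray rectangles seen by camera c on plane z"""
    x0,y0,w,h=box; E=np.array(c["extrinsics"]); out={}
    for z in zs:
        im=rectify(c,z,x0,y0,w,h); hs=cv2.cvtColor(im,cv2.COLOR_BGR2HSV); H,S,V=[a.astype(int) for a in cv2.split(hs)]
        ms=dict(red=((H<4)|(H>176))&(S>190)&(V>110),yellow=(abs(H-27)<4)&(S>180)&(V>140),blue=(abs(H-110)<8)&(S>170)&(V>110),cream=(S<60)&(V>190))
        for k in cols:
            n,l,st,ce=cv2.connectedComponentsWithStats(ms[k].astype('uint8'))
            for i in range(1,n):
                if st[i,4]<900: continue
                r=cv2.minAreaRect(np.argwhere(l==i)[:,::-1].astype('float32')); b=cv2.boxPoints(r)
                e1,e2=b[1]-b[0],b[2]-b[1]; e=e1 if np.hypot(*e1)>np.hypot(*e2) else e2
                a=(np.degrees(np.arctan2(e[0],e[1]))+90)%180-90
                print(z,k,"c=(%.4f %.4f) size %s long-axis %.1f area %d"%(x0+r[0][1]/1e3,y0+r[0][0]/1e3,np.round(r[1]),a,st[i,4]))
E
python3 -c "
from h import *
plan(.434,-.295,.1,14)
from plant import manip
c=manip.capture('wrist'); cv2.imwrite('pics/w2.png',c['frame'])
measure(c,('red','yellow','blue','cream'),(.026,))"
```

```text
t 3.38 pos [ 432.9 -293.5  201.2] phi -76.1 tilt(tool y) [-3.e-04  2.e-04 -1.e+00] F [ 0.8 -0.5 -1.2] open 85.1
d tool mm [  1.7 101.2   0.7]
yaw world 0.1 rotvec tool(after shift) [ 0.0002 -0.0019 -0.0003] q6 2.10 q1 -0.29
0.026 red c=(0.4014 -0.3061) size [30. 61.] long-axis -76.0 area 1805
0.026 red c=(0.5824 -0.2045) size [89. 55.] long-axis 81.3 area 3290
0.026 blue c=(0.4175 -0.1676) size [30. 60.] long-axis -69.4 area 1798
0.026 cream c=(0.3268 -0.3231) size [108. 190.] long-axis -72.9 area 14684
0.026 cream c=(0.4500 -0.2936) size [68. 62.] long-axis 14.6 area 3988
0.026 cream c=(0.4643 -0.1500) size [69. 62.] long-axis 20.6 area 4012
0.026 cream c=(0.4681 -0.0201) size [56. 73.] long-axis -22.4 area 2311
0.026 cream c=(0.5255 -0.4025) size [135.  35.] long-axis 0.0 area 2692
```

View pics/w2.png

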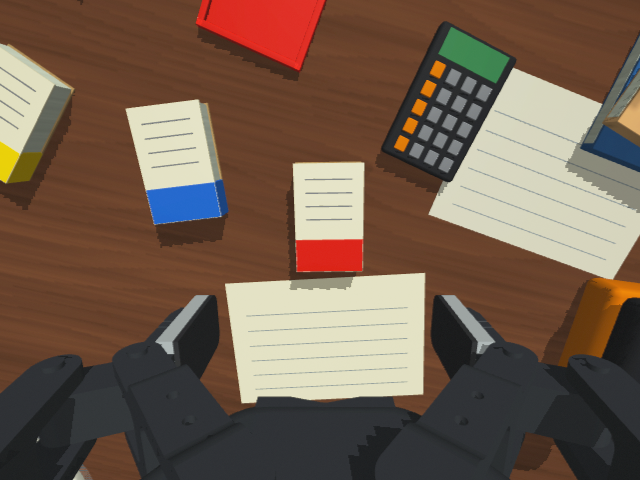

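The wrist and top measurements agree within 2 mm, putting the red book at about (0.434, -0.2965) with its axis at 14.5°. I'll descend and grip it.

>>> {"op": "play_rows", "data": {"moves": [[[85,3.2,30,0.4,0,-0.008,0],[85,0,30,0,0,0,0],[85,0,30,0,0,0,0],[85,0,30,0,0,0,0],[85,0,25,0,0,0,0],[85,0,20,0,0,0,0],[85,0,18,0,0,0,0],[85,0,14,0,0,0,0],[85,0,0,0,0,0,0]]]}}

```text
time_s: 4.55
position: [0.4336, -0.2964, 0.0034]
ee_rot: [0.559, -0.434, 0.433, -0.558]
ft_force: [0.1, -0.3, -0.2]
opening: 0.0852
```

```bash
python3 -c "
from h import *
plan(.434,-.2965,.003,14.5)
from plant import manip
c=manip.capture('wrist'); cv2.imwrite('pics/w3.png',c['frame'])"
```

```text
t 4.55 pos [ 433.6 -296.4    3.4] phi -75.6 tilt(tool y) [-2.1e-03  7.0e-04 -1.0e+00] F [ 0.1 -0.3 -0.2] open 85.2
d tool mm [0.2 0.4 0.4]
yaw world 0.1 rotvec tool(after shift) [ 0.0019 -0.0018 -0.0012] q6 2.11 q1 -0.29
```

View pics/w3.png

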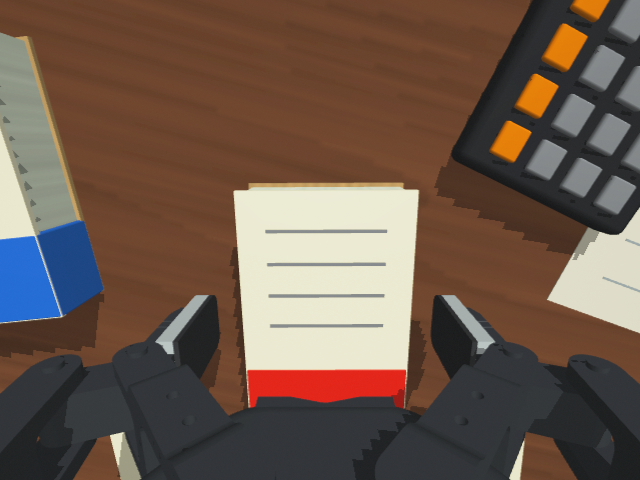

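The book spans columns 234 to 418 and sits centred between the pads at columns 218 and 432. I'll close now.

>>> {"op": "play_rows", "data": {"moves": [[[58,0,0,0,0,0,0],[58,0,0,0,0,0,0],[58,0,0,0,0,0,0],[58,0,0,0,0,0,0],[58,0,0,0,0,0,0],[55,0,0,0,0,0,0]]], "force": 40}}

```text
time_s: 5.35
position: [0.4348, -0.2968, 0.0053]
ee_rot: [-0.559, 0.432, -0.434, 0.559]
ft_force: [-0.6, 0.5, 5.7]
opening: 0.061
```

>>> {"op": "play_rows", "data": {"moves": [[[50,0,-5,0,0,0,0],[50,0,-10,0,0,0,0],[50,0,-20,0,0,0,0],[50,0,-30,0,0,0,0],[50,0,-32,0,0,0,0],[50,0,0,0,0,0,0]]]}}

```text
time_s: 6.1
position: [0.4358, -0.2972, 0.1042]
ee_rot: [-0.558, 0.431, -0.435, 0.56]
ft_force: [0.4, 0.7, -2.2]
opening: 0.0614
```

```bash
python3 -c "
from h import *
plan(.6216,-.2037,.1,-8.8)
from plant import manip
c=manip.capture('wrist'); cv2.imwrite('pics/w4.png',c['frame'])
measure(c,('red','yellow','blue'),(.008,))"
```

```text
t 6.10 pos [ 435.8 -297.2  104.2] phi -75.5 tilt(tool y) [ 0.006  -0.0022 -1.    ] F [ 0.4  0.7 -2.2] open 61.4
d tool mm [-44.2   5.1 203.3]
yaw world -23.3 rotvec tool(after shift) [-0.0059  0.4061  0.0025] q6 2.11 q1 -0.29
0.008 red c=(0.3233 -0.3276) size [ 34. 119.] long-axis -76.0 area 3065
0.008 blue c=(0.4109 -0.1581) size [33. 66.] long-axis -69.4 area 2135
```

View pics/w4.png

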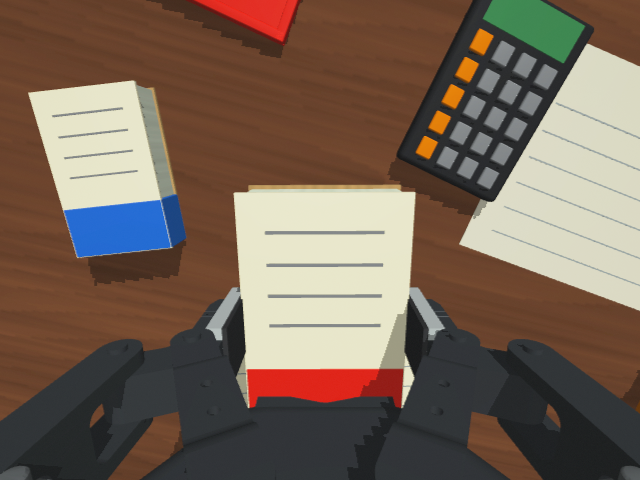

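The grip is good: 61.4 mm open and the book is hanging level. There was a 5.7 N upward force on closing, so I'll check where the fingertips sit relative to the book.

```bash
python3 -c "
from h import *
from plant import manip
c=manip.capture('side'); s=manip.observe()
u=proj(c,s['position']); print(u)
M=R.from_quat(s['ee_rot']).as_matrix()
for k in (-.031,.031):
  for j in (-.019,0,.005): print(k,j,proj(c,s['position']+M@np.array([k,j,0])))
u0,v0=int(u[0]),int(u[1])
cv2.imwrite('pics/s4.png',cv2.resize(c['frame'][v0-80:v0+50,u0-90:u0+90],None,fx=4.4,fy=4.4,interpolation=2)); print(u0-90,v0-80)"
```

```text
[382.34581998 132.77327292]
-0.031 -0.019 [386.14907803 132.35711723]
-0.031 0 [385.49502981 140.46726507]
-0.031 0.005 [385.32529198 142.57200109]
0.031 -0.019 [379.88194207 117.42858687]
0.031 0 [379.31954829 125.37963711]
0.031 0.005 [379.17351685 127.44421071]
292 52
```

View pics/s4.png

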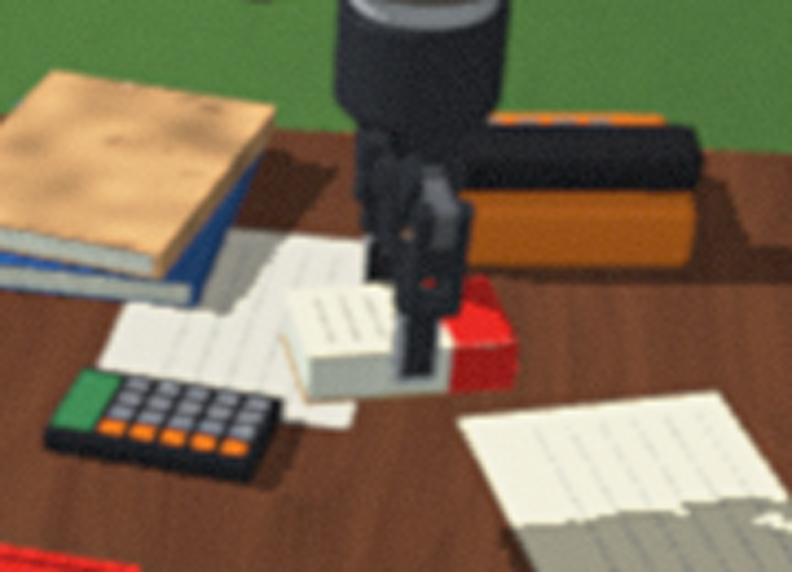

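The fingertips are well above the book's underside, so they will clear the rim. I'll move over the red tray.

>>> {"op": "play_rows", "data": {"moves": [[[50,-4,0,20,0,0,0],[50,-7.5,0,34,0,0,0],[50,-7.5,0,34,0,0,0],[50,-7.5,0,34,0,0,0],[50,-7.5,0,34,0,0,0],[50,-6,0,27,0,0,0],[50,-4.2,0,20.3,-0.003,0.136,0.001],[50,0,0,0,-0.003,0.135,0.001],[50,0,0,0,0,0.135,0.001],[50,0,0,0,0,0,0]]]}}

```text
time_s: 7.45
position: [0.62, -0.2024, 0.0995]
ee_rot: [-0.462, 0.539, -0.534, 0.459]
ft_force: [0.3, 0.4, -1.4]
opening: 0.0611
```

```bash
python3 -c "
from h import *
plan(.6216,-.2037,.03,-8.8)
from plant import manip
c=manip.capture('wrist'); cv2.imwrite('pics/w5.png',c['frame'])
measure(c,('red','yellow','blue'),(.008,))
c=manip.capture('top'); cv2.imwrite('pics/t5.png',c['frame'][100:340,250:570])
"
```

```text
t 7.45 pos [ 620.  -202.4   99.5] phi -98.7 tilt(tool y) [-0.0087  0.0026 -1.    ] F [ 0.3  0.4 -1.4] open 61.1
d tool mm [ 1.2 69.5  2.4]
yaw world -0.1 rotvec tool(after shift) [ 0.009   0.0019 -0.0013] q6 1.49 q1 -0.07
0.008 red c=(0.5065 -0.1859) size [118.  33.] long-axis 81.0 area 3060
0.008 red c=(0.6743 -0.2133) size [93. 30.] long-axis 81.3 area 2737
0.008 yellow c=(0.6409 -0.0160) size [ 94. 132.] long-axis -8.8 area 10549
```

View pics/w5.png

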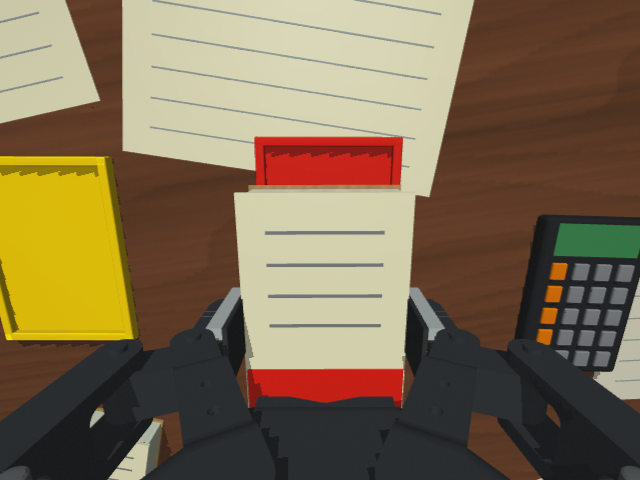

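>>> {"op": "play_rows", "data": {"moves": [[[50,1.8,10,3.1,0.009,0,0],[50,0,20,0,0,0,0],[50,0,20,0,0,0,0],[50,0,15,0,0,0,0],[50,0,10,0,0,0,0],[50,0,5,0,0,0,0],[50,0,0,0,0,0,0]]]}}

```text
time_s: 8.43
position: [0.623, -0.2053, 0.0212]
ee_rot: [0.459, -0.536, 0.537, -0.461]
ft_force: [-0.7, 0.3, -1.3]
opening: 0.0613
```

```bash
python3 -c "
from h import *
plan(.6228,-.2046,.008,-8.8)
from plant import manip
c=manip.capture('side'); u=proj(c,manip.observe()['position']).astype(int); print(u)
cv2.imwrite('pics/s6.png',cv2.resize(c['frame'][u[1]-70:u[1]+60,u[0]-90:u[0]+90],None,fx=4.4,fy=4.4,interpolation=2))
c=manip.capture('wrist'); cv2.imwrite('pics/w6.png',c['frame'])
"
```

```text
t 8.43 pos [ 623.  -205.3   21.2] phi -98.8 tilt(tool y) [ 2.8e-03  8.0e-04 -1.0e+00] F [-0.7  0.3 -1.3] open 61.3
d tool mm [-0.6 13.2 -0.4]
yaw world 0.0 rotvec tool(after shift) [-0.0026 -0.0001 -0.0012] q6 1.49 q1 -0.07
[287 182]
```

View pics/s6.png

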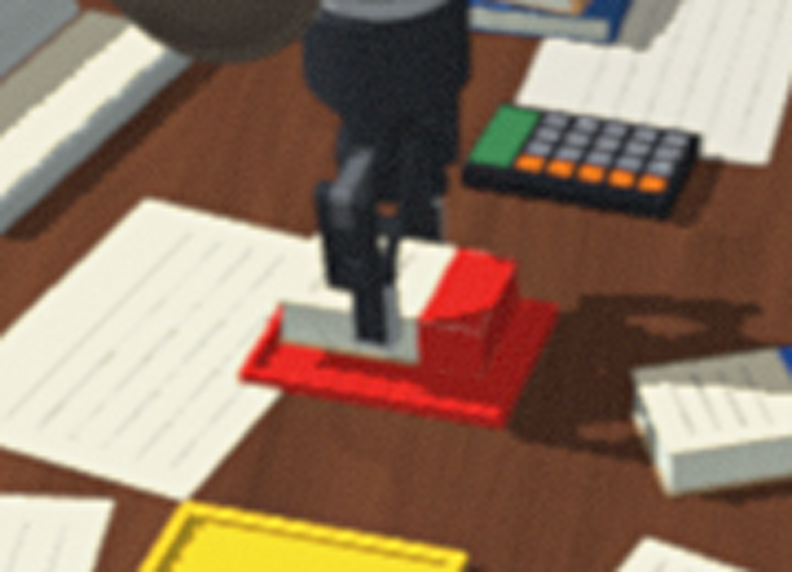

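View pics/w6.png

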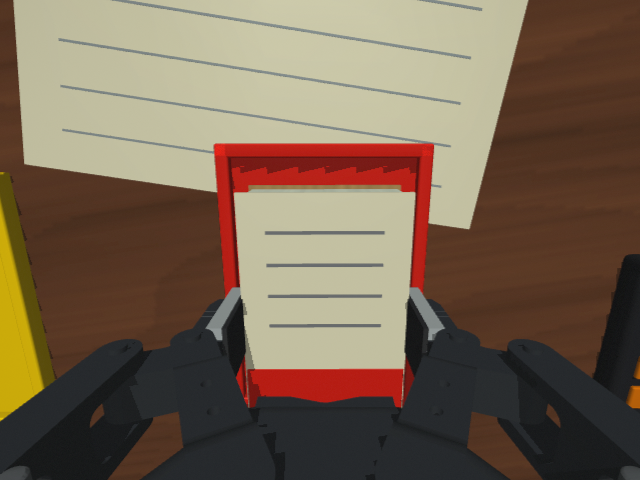

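The book is centred in the tray, and the fingers clear the rim. I'll lower gently until contact.

>>> {"op": "play_rows", "data": {"moves": [[[50,0,5,0,-0.002,0,0],[50,0,4,0,0,0,0],[50,0,2,0,0,0,0],[50,0,0,0,0,0,0]]]}}

```text
time_s: 9.02
position: [0.6228, -0.2052, 0.01]
ee_rot: [-0.46, 0.537, -0.537, 0.46]
ft_force: [0.4, 0.1, -1.8]
opening: 0.0608
```

>>> {"op": "play_rows", "data": {"moves": [[[50,0,1,0,0,0,0],[50,0,1,0,0,0,0],[50,0,0,0,0,0,0]]]}}

```text
time_s: 9.4
position: [0.623, -0.2053, 0.0085]
ee_rot: [-0.46, 0.537, -0.537, 0.461]
ft_force: [-0.4, -1.1, -0.4]
opening: 0.0616
```

>>> {"op": "play_rows", "data": {"moves": [[[50,0,1,0,0,0,0],[50,0,0.7,0,0,0,0],[50,0,0,0,0,0,0]]]}}

```text
time_s: 9.78
position: [0.6231, -0.2052, 0.0084]
ee_rot: [0.46, -0.537, 0.537, -0.461]
ft_force: [-3.4, 1.6, 7.1]
opening: 0.0611
```

Contact is confirmed at 7 N, so I'll release.

>>> {"op": "play_rows", "data": {"moves": [[[64,0,-0.7,0,0,0,0],[68,0,0,0,0,0,0],[74,0,0,0,0,0,0],[78,0,0,0,0,0,0],[78,0,-5,0,0,0,0],[80,0,-20,0,0,0,0],[85,0,-40,0,0,0,0],[85,0,-50,0,0,0,0],[85,0,-50,0,0,0,0],[85,0,0,0,0,0,0]]]}}

```text
time_s: 11.02
position: [0.6256, -0.2061, 0.1786]
ee_rot: [0.457, -0.534, 0.54, -0.463]
ft_force: [-0.4, -0.6, -0.8]
opening: 0.085
```

```bash
python3 -c "
from h import *
plan(.4555,-.0020,.17,-22)
from plant import manip
c=manip.capture('wrist'); cv2.imwrite('pics/w7.png',c['frame'])
measure(c,('red','yellow','blue','cream'),(.029,.008))
"
```

```text
t 11.03 pos [ 625.6 -206.1  178.6] phi -98.8 tilt(tool y) [ 0.0123 -0.0011 -0.9999] F [-0.4 -0.6 -0.8] open 85.0
d tool mm [-175.8    6.3 -199.4]
yaw world -13.2 rotvec tool(after shift) [-0.0121  0.2309 -0.0022] q6 1.49 q1 -0.07
0.029 red c=(0.6283 -0.2064) size [ 88. 123.] long-axis -8.7 area 5998
0.029 yellow c=(0.6441 -0.0296) size [ 88. 123.] long-axis -8.9 area 10574
0.029 cream c=(0.3564 -0.3937) size [67. 58.] long-axis 73.3 area 2484
0.029 cream c=(0.4799 -0.1463) size [64. 65.] long-axis -74.2 area 2444
0.029 cream c=(0.5405 -0.3990) size [133.  42.] long-axis 0.0 area 3151
0.029 cream c=(0.6389 -0.2084) size [62. 68.] long-axis -8.7 area 3938
0.029 cream c=(0.7245 -0.1988) size [187. 109.] long-axis 72.9 area 12623
0.029 cream c=(0.7387 -0.0232) size [ 26. 130.] long-axis -87.2 area 2850
0.008 red c=(0.6240 -0.2057) size [ 94. 131.] long-axis -8.7 area 6876
0.008 yellow c=(0.6408 -0.0167) size [ 95. 132.] long-axis -9.0 area 12136
0.008 cream c=(0.3344 -0.3997) size [57. 62.] long-axis -17.5 area 2610
0.008 cream c=(0.4652 -0.1414) size [69. 70.] long-axis -74.5 area 2810
0.008 cream c=(0.5120 -0.4050) size [104.  30.] long-axis 0.0 area 1600
0.008 cream c=(0.6353 -0.2078) size [66. 73.] long-axis -8.5 area 4528
0.008 cream c=(0.7248 -0.1968) size [201. 112.] long-axis 72.9 area 13588
0.008 cream c=(0.7375 -0.0100) size [ 23. 138.] long-axis -90.0 area 2717
```

View pics/w7.png

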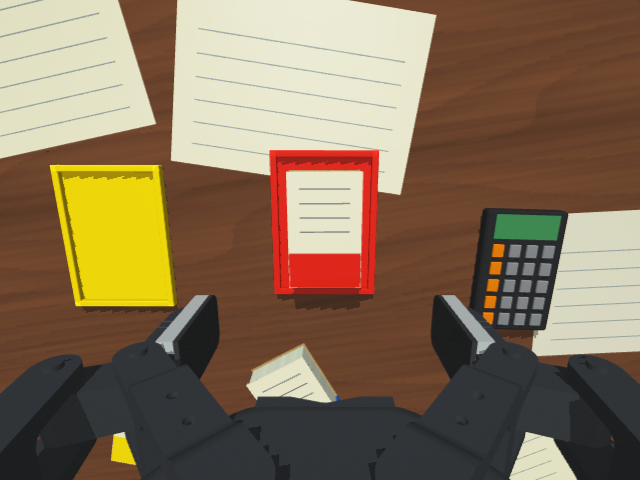

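The red book lies centred in its tray, at (0.623,-0.206) against the tray's (0.624,-0.206). Next is the yellow book.

>>> {"op": "play_rows", "data": {"moves": [[[85,-15,0,-17,-0.006,0,0],[85,-30,1,-34,-0.006,0,0],[85,-35,2,-40,0,0,0],[85,-35,1,-40,0,0,0],[85,-35,0,-40,0,0,0],[85,-26,0,-28,0,0,0],[85,0,0,0,0,0.116,0],[85,0,0,0,0,0.115,0],[85,0,0,0,0,0,0]]]}}

```text
time_s: 12.2
position: [0.4522, -0.0011, 0.1694]
ee_rot: [-0.399, 0.589, -0.583, 0.392]
ft_force: [0.1, -0.5, -0.3]
opening: 0.085
```

```bash
python3 -c "
from h import *
plan(.4555,-.0020,.003,-22)
from plant import manip
c=manip.capture('wrist'); cv2.imwrite('pics/w8.png',c['frame'])
measure(c,('red','yellow','blue','cream'),(.026,))
"
```

```text
t 12.20 pos [452.2  -1.1 169.4] phi -112.0 tilt(tool y) [-0.0132  0.0025 -0.9999] F [ 0.1 -0.5 -0.3] open 85.0
d tool mm [ -0.8 166.4   5.5]
yaw world -0.0 rotvec tool(after shift) [0.0132 0.0006 0.0026] q6 0.84 q1 0.35
0.026 yellow c=(0.4236 0.0102) size [62. 31.] long-axis 68.0 area 1875
0.026 yellow c=(0.6015 -0.0118) size [89. 61.] long-axis 81.3 area 4436
0.026 blue c=(0.4173 -0.1682) size [30. 61.] long-axis -69.4 area 1802
0.026 blue c=(0.6172 0.1913) size [100.  91.] long-axis 9.5 area 5147
0.026 cream c=(0.3309 -0.2294) size [62. 49.] long-axis 17.0 area 2100
0.026 cream c=(0.3185 0.2885) size [37. 61.] long-axis -90.0 area 1670
0.026 cream c=(0.4656 -0.1494) size [72. 64.] long-axis 21.0 area 4228
0.026 cream c=(0.4702 -0.0087) size [62. 68.] long-axis -21.8 area 4029
0.026 cream c=(0.4643 0.2963) size [68. 47.] long-axis 1.5 area 2115
```

View pics/w8.png

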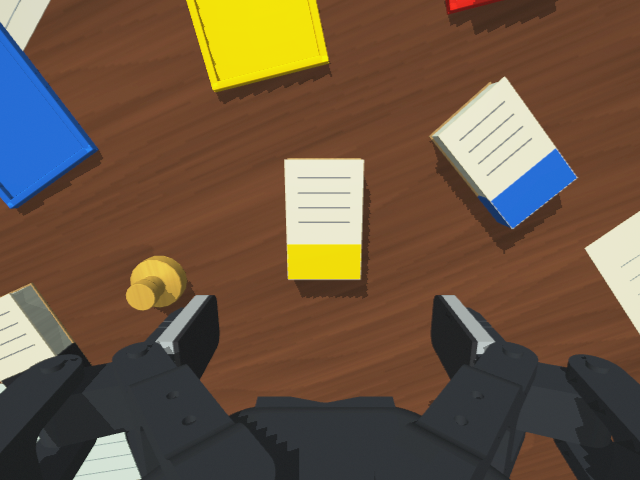

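>>> {"op": "play_rows", "data": {"moves": [[[85,0,25,0,0.012,0,0],[85,0,30,3,0,0,0],[85,0,30,0,0,0,0],[85,0,20,0,0,0,0],[85,0,15,0,0,0,0],[85,0,0,0,0,0,0],[85,0,0,0,0,0,0]]]}}

```text
time_s: 13.12
position: [0.4559, -0.0022, 0.0507]
ee_rot: [0.395, -0.586, 0.587, -0.395]
ft_force: [-0.2, -0.2, -0.9]
opening: 0.0851
```

```bash
python3 -c "
from h import *
plan(.4555,-.0025,.004,-22)
"
```

```text
t 13.12 pos [455.9  -2.2  50.7] phi -112.0 tilt(tool y) [ 5.0e-04 -1.4e-03 -1.0e+00] F [-0.2 -0.2 -0.9] open 85.1
d tool mm [ 0.3 46.7 -0.4]
yaw world 0.0 rotvec tool(after shift) [-0.001  -0.0002  0.0011] q6 0.83 q1 0.35
```

>>> {"op": "play_rows", "data": {"moves": [[[85,0,15,-0.3,0,0,0],[85,0,15,0,0,0,0],[85,0,10,0,0,0,0],[85,0,6,0,0,0,0],[80,0,0,0,0,0,0],[58,0,0,0,0,0,0],[58,0,0,0,0,0,0],[55,0,0,0,0,0,0],[55,0,0,0,0,0,0],[50,0,0,0,0,0,0]]]}}

```text
time_s: 14.38
position: [0.4558, -0.002, 0.005]
ee_rot: [0.395, -0.586, 0.587, -0.395]
ft_force: [-1.7, 0.7, 6.3]
opening: 0.0611
```

>>> {"op": "play_rows", "data": {"moves": [[[50,0,-5,0,0,0,0],[50,0,-10,0,0,0,0],[50,0,-20,0,0,0,0],[50,0,-30,0,0,0,0],[50,0,-30,0,0,0,0],[50,0,0,0,0,0,0]]]}}

```text
time_s: 15.12
position: [0.4568, -0.0016, 0.1019]
ee_rot: [0.393, -0.585, 0.587, -0.397]
ft_force: [-0.5, -1.0, -1.4]
opening: 0.0614
```

```bash
python3 -c "
from h import *
plan(.6405,-.0157,.1,-8.9)
from plant import manip
c=manip.capture('wrist'); cv2.imwrite('pics/w9.png',c['frame'])
"
```

```text
t 15.12 pos [456.8  -1.6 101.9] phi -112.0 tilt(tool y) [ 5.9e-03  5.0e-04 -1.0e+00] F [-0.5 -1.  -1.4] open 61.4
d tool mm [-55.8   2.9 175.5]
yaw world 13.1 rotvec tool(after shift) [-0.0055 -0.2292 -0.002 ] q6 0.83 q1 0.36
```

View pics/w9.png

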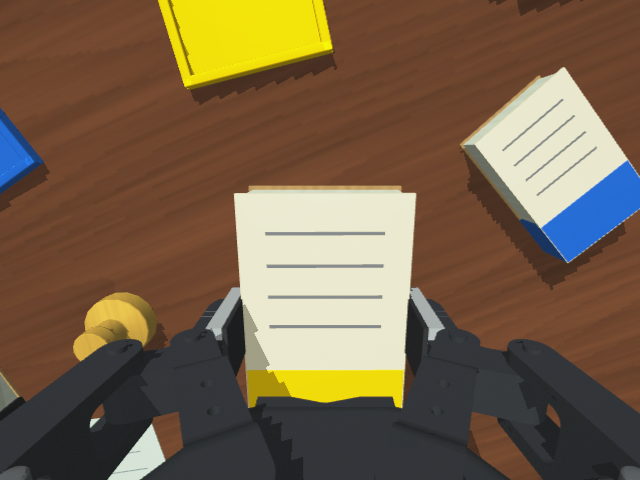

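The yellow book is gripped at 61.4 mm and level. I'll carry it to the yellow tray.

>>> {"op": "play_rows", "data": {"moves": [[[50,-6,0,18,0,0,0],[50,-10,0,32,0,0,0],[50,-11,0,35,0,0,0],[50,-11,0,35,0,0,0],[50,-10,0,32,0,0,0],[50,-7.8,0,23.5,0,0,0],[50,0,0,0,0,-0.115,0],[50,0,0,0,0,-0.114,0],[50,0,0,0,0,0,0],[50,0,0,0,0,0,0]]]}}

```text
time_s: 16.42
position: [0.6383, -0.0163, 0.0984]
ee_rot: [0.46, -0.538, 0.538, -0.458]
ft_force: [0.4, 0.6, -0.6]
opening: 0.0612
```

```bash
python3 -c "
from h import *
plan(.6405,-.0157,.021,-8.9)
"
```

```text
t 16.43 pos [638.3 -16.3  98.4] phi -99.0 tilt(tool y) [-0.0018 -0.0017 -1.    ] F [ 0.4  0.6 -0.6] open 61.2
d tool mm [-1.  77.4  2.2]
yaw world 0.1 rotvec tool(after shift) [ 0.0015 -0.0022  0.0019] q6 1.18 q1 0.23
```

>>> {"op": "play_rows", "data": {"moves": [[[50,-1,12,2.2,0,0,0],[50,0,20,0,0,0,0],[50,0,20,0,0,0,0],[50,0,15,0,0,0,0],[50,0,10,0,0,0,0],[50,0,0,0,0,0,0],[50,0,0,0,0,0,0]]]}}

```text
time_s: 17.3
position: [0.6419, -0.0156, 0.0231]
ee_rot: [0.46, -0.537, 0.538, -0.46]
ft_force: [0.0, 0.1, -1.3]
opening: 0.0611
```

```bash
python3 -c "
from h import *
plan(.6405,-.0157,.008,-8.9)
from plant import manip
c=manip.capture('wrist'); cv2.imwrite('pics/w10.png',c['frame'])
"
```

```text
t 17.30 pos [641.9 -15.6  23.1] phi -98.9 tilt(tool y) [ 0.0015 -0.0014 -1.    ] F [ 0.   0.1 -1.3] open 61.1
d tool mm [ 0.3 15.1 -1.4]
yaw world 0.0 rotvec tool(after shift) [-0.0017 -0.0003  0.0011] q6 1.19 q1 0.23
```

View pics/w10.png

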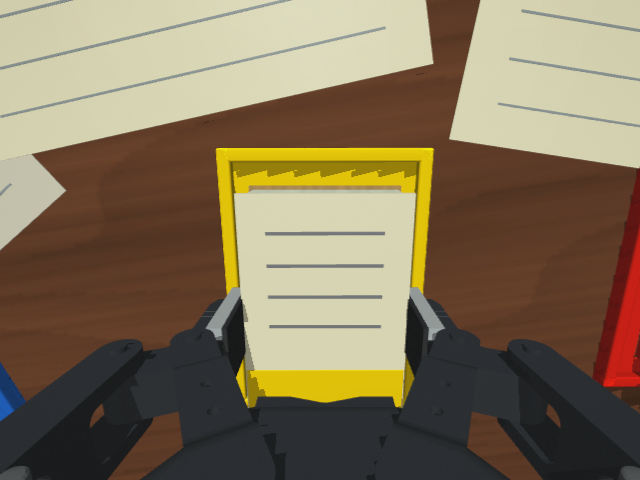

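It's centred laterally (rim at columns 217 to 433, book at 234 to 414). I'll lower it.

>>> {"op": "play_rows", "data": {"moves": [[[50,0,5,-1,0,0,0],[50,0,4,0,0,0,0],[50,0,3,0,0,0,0],[50,0,1.5,0,0,0,0],[50,0,1,0,0,0,0],[50,0,0,0,0,0,0]]]}}

```text
time_s: 18.1
position: [0.6404, -0.0155, 0.0081]
ee_rot: [0.46, -0.537, 0.538, -0.459]
ft_force: [-0.8, -0.5, -1.4]
opening: 0.061
```

>>> {"op": "play_rows", "data": {"moves": [[[50,0,1,0,0,0,0],[50,0,0.7,0,0,0,0],[50,0,0,0,0,0,0]]]}}

```text
time_s: 18.48
position: [0.6405, -0.0155, 0.0081]
ee_rot: [0.46, -0.537, 0.538, -0.46]
ft_force: [-3.3, 1.1, 9.0]
opening: 0.0611
```

>>> {"op": "play_rows", "data": {"moves": [[[64,0,-1,0,0,0,0],[68,0,0,0,0,0,0],[74,0,0,0,0,0,0],[78,0,0,0,0,0,0],[78,0,-5,0,0,0,0],[80,0,-20,0,0,0,0],[85,0,-40,0,0,0,0],[85,0,-50,0,0,0,0],[85,0,-50,0,0,0,0],[85,0,0,0,0,0,0]]]}}

```text
time_s: 19.73
position: [0.6431, -0.015, 0.1783]
ee_rot: [0.457, -0.535, 0.54, -0.463]
ft_force: [0.4, 0.0, -0.3]
opening: 0.085
```

```bash
python3 -c "
from h import *
plan(.4495,-.1550,.17,20.3)
from plant import manip
c=manip.capture('wrist'); cv2.imwrite('pics/w11.png',c['frame'])
measure(c,('red','yellow','blue'),(.008,))
measure(c,('cream',),(.029,),(.57,-.1,180,150))
"
```

```text
t 19.73 pos [643.1 -15.  178.3] phi -98.9 tilt(tool y) [ 1.150e-02 -2.000e-04 -9.999e-01] F [ 0.4  0.  -0.3] open 85.0
d tool mm [ 168.2    6.1 -169.8]
yaw world 29.2 rotvec tool(after shift) [-0.0116 -0.5094  0.0014] q6 1.19 q1 0.23
0.008 red c=(0.6240 -0.2052) size [ 96. 132.] long-axis -8.7 area 5916
0.008 yellow c=(0.6407 -0.0162) size [ 94. 132.] long-axis -8.9 area 7073
0.008 blue c=(0.6365 0.2073) size [131.  98.] long-axis 9.8 area 12572
0.029 cream c=(0.6560 -0.0186) size [62. 68.] long-axis -8.8 area 3906
```

View pics/w11.png

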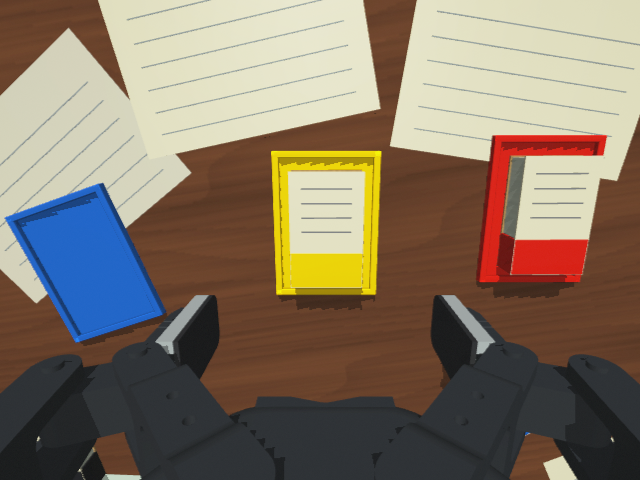

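Yellow is centred, within 1 mm of the tray centre. Now blue.

>>> {"op": "play_rows", "data": {"moves": [[[85,18,2,-18,0,0,0],[85,30,2,-30,0,0,0],[85,34,1,-34,0,0,0],[85,34,0,-34,0,0,0],[85,30,0,-30,0,-0.13,0],[85,10,0,-35,0,-0.13,0],[85,0,0,0,0,-0.13,0],[85,0,0,0,0,-0.12,0],[85,0,0,0,0,0,0],[85,0,0,0,0,0,0]]]}}

```text
time_s: 21.02
position: [0.4378, -0.1459, 0.1668]
ee_rot: [0.581, -0.405, 0.404, -0.579]
ft_force: [0.5, -0.6, 0.1]
opening: 0.085
```

```bash
python3 -c "
from h import *
plan(.4495,-.1550,.05,20.3)
from plant import manip
c=manip.capture('wrist'); cv2.imwrite('pics/w12.png',c['frame'])
measure(c,('blue','cream'),(.026,))
"
```

```text
t 21.02 pos [ 437.8 -145.9  166.8] phi -69.8 tilt(tool y) [-0.0014 -0.0014 -1.    ] F [ 0.5 -0.6  0.1] open 85.0
d tool mm [ 12.5 116.8   8.1]
yaw world 0.1 rotvec tool(after shift) [ 0.0018 -0.0018  0.0008] q6 1.89 q1 0.03
0.026 blue c=(0.4173 -0.1679) size [30. 61.] long-axis -69.8 area 1805
0.026 cream c=(0.3292 -0.2599) size [76. 92.] long-axis -73.0 area 5281
0.026 cream c=(0.4643 -0.1503) size [69. 62.] long-axis 20.6 area 4077
0.026 cream c=(0.4882 -0.3982) size [49. 58.] long-axis -5.4 area 1742
0.026 cream c=(0.6283 -0.2076) size [63. 44.] long-axis 81.9 area 1699
```

View pics/w12.png

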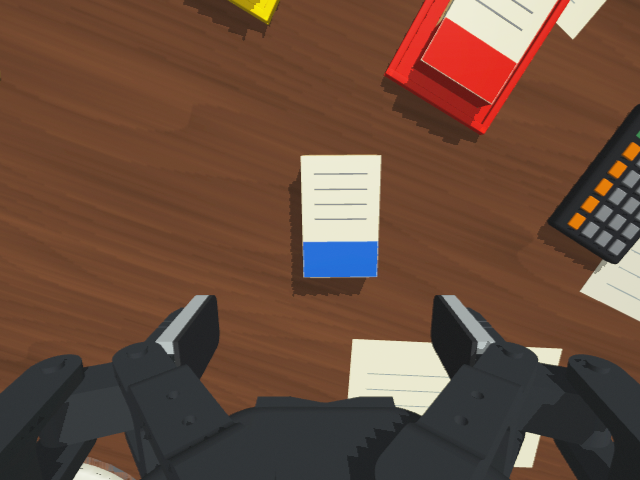

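>>> {"op": "play_rows", "data": {"moves": [[[85,7,20,4,0,0,0],[85,6.2,30,3.9,0,0,0],[85,0,30,0,0,0,0],[85,0,22,0,0,0,0],[85,0,15,0,0,0,0],[85,0,0,0,0,0,0],[85,0,0,0,0,0,0]]]}}

```text
time_s: 21.95
position: [0.4506, -0.1558, 0.0508]
ee_rot: [0.581, -0.404, 0.405, -0.58]
ft_force: [0.2, 1.0, 0.4]
opening: 0.0847
```

```bash
python3 -c "
from h import *
plan(.4494,-.1557,.004,20.3)
"
```

```text
t 21.95 pos [ 450.6 -155.8   50.8] phi -69.7 tilt(tool y) [ 9.0e-04 -1.6e-03 -1.0e+00] F [0.2 1.  0.4] open 84.7
d tool mm [-0.6 46.8 -1.1]
yaw world 0.0 rotvec tool(after shift) [-0.0002 -0.0001  0.0018] q6 1.91 q1 0.01
```

>>> {"op": "play_rows", "data": {"moves": [[[85,-0.3,15,-0.5,0,0,0],[85,0,15,0,0,0,0],[85,0,10,0,0,0,0],[85,0,6,0,0,0,0],[80,0,0,0,0,0,0],[58,0,0,0,0,0,0],[58,0,0,0,0,0,0],[55,0,0,0,0,0,0],[55,0,0,0,0,0,0],[50,0,0,0,0,0,0]]]}}

```text
time_s: 23.2
position: [0.4501, -0.1558, 0.0051]
ee_rot: [0.581, -0.403, 0.405, -0.58]
ft_force: [-0.9, 0.2, 7.0]
opening: 0.0612
```

>>> {"op": "play_rows", "data": {"moves": [[[50,0,-5,0,0,0,0],[50,0,-10,0,0,0,0],[50,0,-20,0,0,0,0],[50,0,-35,0,0,0,0],[50,0,-40,0,0,0,0],[50,0,0,0,0,0,0]]]}}

```text
time_s: 23.95
position: [0.4517, -0.1557, 0.1178]
ee_rot: [-0.579, 0.401, -0.407, 0.581]
ft_force: [0.3, 0.1, -1.7]
opening: 0.0608
```

```bash
python3 -c "
from h import *
plan(.6358,.2086,.12,9.7)
from plant import manip
c=manip.capture('wrist'); cv2.imwrite('pics/w13.png',c['frame'])
"
```

```text
t 23.95 pos [ 451.7 -155.7  117.8] phi -69.7 tilt(tool y) [ 0.008  -0.0018 -1.    ] F [ 0.3  0.1 -1.7] open 60.8
d tool mm [-277.7   -1.4  299.2]
yaw world -10.6 rotvec tool(after shift) [-0.0073  0.1853  0.0038] q6 1.91 q1 0.01
```

View pics/w13.png

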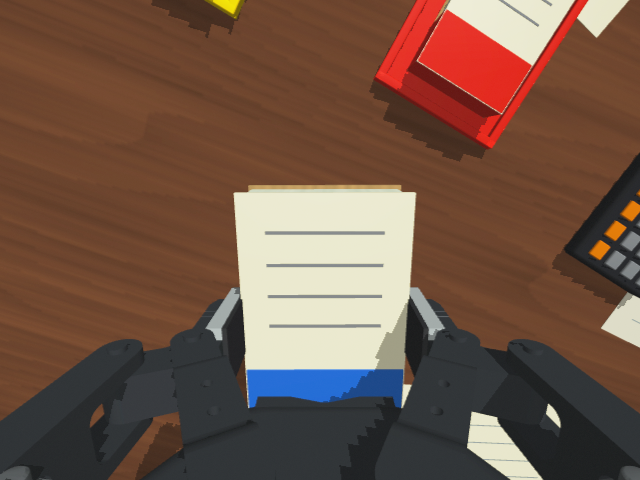

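>>> {"op": "play_rows", "data": {"moves": [[[50,-17,0,18,0,0,0],[50,-30,0,32,0,0,0],[50,-32,0,34.5,0,0,0],[50,-32,0,34.5,0,0,0],[50,-32,0,34.5,0,0,0],[50,-32,0,34.5,0,0,0],[50,-32,0,34.5,0,0,0],[50,-32,0,34.5,0,0,0],[50,-25,0,27,0,0,0],[50,-13.7,0,15.2,0,0,0]]]}}

```text
time_s: 25.25
position: [0.6333, 0.2101, 0.1113]
ee_rot: [0.582, -0.404, 0.403, -0.579]
ft_force: [0.4, -0.6, -0.8]
opening: 0.061
```

>>> {"op": "play_rows", "data": {"moves": [[[50,0,0,0,0,0.093,0],[50,0,0,0,0,0.092,0],[50,0,0,0,0,0,0],[50,0,0,0,0,0,0]]]}}

```text
time_s: 25.75
position: [0.6333, 0.2083, 0.1128]
ee_rot: [0.542, -0.456, 0.456, -0.54]
ft_force: [0.1, -0.1, -1.8]
opening: 0.0608
```

```bash
python3 -c "
from h import *
plan(.6358,.2086,.021,9.7)
from plant import manip
c=manip.capture('wrist'); measure(c,('blue','yellow'),(.008,))
"
```

```text
t 25.75 pos [633.3 208.3 112.8] phi -80.2 tilt(tool y) [-0.0017 -0.0024 -1.    ] F [ 0.1 -0.1 -1.8] open 60.8
d tool mm [-0.  91.8  2.7]
yaw world -0.1 rotvec tool(after shift) [0.0021 0.001  0.002 ] q6 1.18 q1 0.56
0.008 blue c=(0.5107 0.1860) size [ 35. 124.] long-axis -80.0 area 3309
0.008 blue c=(0.6866 0.2180) size [29. 93.] long-axis -80.2 area 2653
0.008 yellow c=(0.5940 -0.0283) size [58. 42.] long-axis 80.5 area 1754
0.008 yellow c=(0.6458 0.0159) size [ 30. 132.] long-axis -9.5 area 1840
```

>>> {"op": "play_rows", "data": {"moves": [[[50,-0.5,15,2.7,0,0,0],[50,0,25,0,0,0,0],[50,0,20,0,0,0,0],[50,0,17,0,0,0,0],[50,0,12,0,0,0,0],[50,0,0,0,0,0,0],[50,0,0,0,0,0,0]]]}}

```text
time_s: 26.68
position: [0.6371, 0.2098, 0.0256]
ee_rot: [-0.54, 0.455, -0.456, 0.541]
ft_force: [0.8, -0.4, -0.5]
opening: 0.0609
```

```bash
python3 -c "
from h import *
plan(.6360,.2090,.008,9.7)
from plant import manip
c=manip.capture('wrist'); cv2.imwrite('pics/w14.png',c['frame'])
"
```

```text
t 26.68 pos [637.1 209.8  25.6] phi -80.3 tilt(tool y) [ 1.5e-03 -9.0e-04 -1.0e+00] F [ 0.8 -0.4 -0.5] open 60.9
d tool mm [ 0.6 17.6 -1.2]
yaw world -0.0 rotvec tool(after shift) [-0.0013  0.0002  0.0011] q6 1.18 q1 0.56
```

View pics/w14.png

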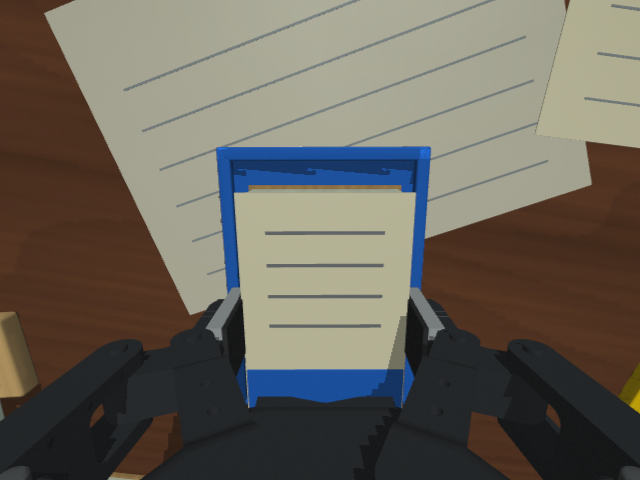

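The blue book is centred over its tray (rim at columns 217 to 430, book at 234 to 415). I'll lower it.

>>> {"op": "play_rows", "data": {"moves": [[[50,0,6,-0.6,0,0,0],[50,0,5,0,0,0,0],[50,0,3,0,0,0,0],[50,0,2,0,0,0,0],[50,0,1,0,0,0,0],[50,0,0,0,0,0,0]]]}}

```text
time_s: 27.48
position: [0.636, 0.2094, 0.0082]
ee_rot: [0.541, -0.456, 0.456, -0.54]
ft_force: [-0.6, -0.6, -0.4]
opening: 0.061
```

>>> {"op": "play_rows", "data": {"moves": [[[50,0,1,0,0,0,0],[50,0,0.8,0,0,0,0],[50,0,0,0,0,0,0]]]}}

```text
time_s: 27.85
position: [0.636, 0.2094, 0.0081]
ee_rot: [0.541, -0.455, 0.456, -0.54]
ft_force: [-4.8, -0.2, 8.5]
opening: 0.0611
```

>>> {"op": "play_rows", "data": {"moves": [[[64,0,-1,0,0,0,0],[68,0,0,0,0,0,0],[74,0,0,0,0,0,0],[78,0,0,0,0,0,0],[78,0,-5,0,0,0,0],[80,0,-20,0,0,0,0],[85,0,-40,0,0,0,0],[85,0,-50,0,0,0,0],[85,0,-50,0,0,0,0],[85,0,0,0,0,0,0]]]}}

```text
time_s: 29.1
position: [0.6385, 0.2107, 0.1785]
ee_rot: [-0.537, 0.454, -0.458, 0.544]
ft_force: [-0.1, 0.5, -1.1]
opening: 0.0854
```

```bash
python3 -c "
from h import *
from plant import manip
c=manip.capture('wrist'); cv2.imwrite('pics/w15.png',c['frame'])
measure(c,('blue',),(.008,))
measure(c,('cream',),(.029,),(.57,.14,140,150))
c=manip.capture('top')
# weight knob top and foot
for z in (.014,.042):
  im=rectify(c,z,.38,.06,160,160,.001); hs=cv2.cvtColor(im,cv2.COLOR_BGR2HSV); H,S,V=[a.astype(int) for a in cv2.split(hs)]
  m=((abs(H-23)<7)&(S>110)&(V>110)).astype('uint8'); n,l,st,ce=cv2.connectedComponentsWithStats(m); i=1+st[1:,4].argmax()
  (u,v),r=cv2.minEnclosingCircle(np.argwhere(l==i)[:,::-1].astype('float32')); print(z,st[i],.38+v/1e3,.06+u/1e3,r)
  cv2.imwrite(f'pics/wt{int(z*1e3)}.png',cv2.resize(im,(480,480),interpolation=2))
"
```

```text
0.008 blue c=(0.6361 0.2093) size [131.  93.] long-axis 9.8 area 6704
0.029 cream c=(0.6514 0.2113) size [69. 62.] long-axis 9.7 area 4020
0.029 cream c=(0.6680 0.2095) size [102. 139.] long-axis -90.0 area 4793
0.014 [  77   54   47   46 1692] 0.4570693130493164 0.1596857681274414 23.62924575805664
0.042 [  74   54   46   45 1620] 0.45610273742675783 0.1561301345825195 23.18016242980957
```

View pics/wt14.png

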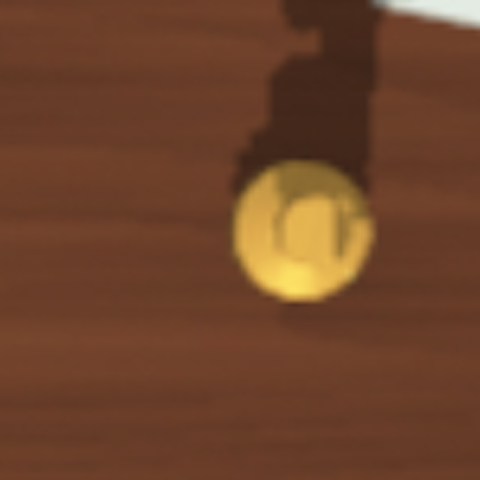

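View pics/w15.png

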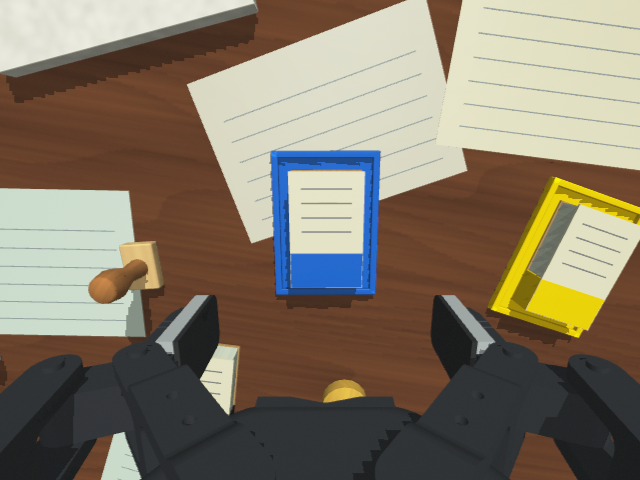

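The blue book is centred: book at (0.635,0.209), tray at (0.636,0.209). Now the weight, at about (0.457,0.159).

```bash
python3 -c "
from h import *
plan(.4575,.159,.17)
"
```

```text
t 29.20 pos [635.7 209.7 172.8] phi -80.3 tilt(tool y) [ 9.e-04 -3.e-04 -1.e+00] F [ 0.1 -0.1 -0.8] open 85.1
d tool mm [  20.     2.7 -184.2]
```

>>> {"op": "play_rows", "data": {"moves": [[[85,2.5,0,-23,0,0,0],[85,5,0,-46,0,0,0],[85,5,1,-46,0,0,0],[85,5,1,-46,0,0,0],[85,2.5,1,-23.2,0,0,0],[85,0,0,0,0,0,0],[85,0,0,0,0,0,0]]]}}

```text
time_s: 30.08
position: [0.4581, 0.159, 0.1687]
ee_rot: [0.541, -0.456, 0.456, -0.54]
ft_force: [1.5, 0.3, 0.4]
opening: 0.0849
```

```bash
python3 -c "
from h import *
from plant import manip
plan(.4575,.159,.08)
c=manip.capture('wrist'); cv2.imwrite('pics/w16.png',c['frame'])
for z in (0.,.014,.042):
  im=rectify(c,z,.38,.08,160,160,.001); hs=cv2.cvtColor(im,cv2.COLOR_BGR2HSV); H,S,V=[a.astype(int) for a in cv2.split(hs)]
  m=((abs(H-23)<7)&(S>110)&(V>110)).astype('uint8'); n,l,st,ce=cv2.connectedComponentsWithStats(m); i=1+st[1:,4].argmax()
  (u,v),r=cv2.minEnclosingCircle(np.argwhere(l==i)[:,::-1].astype('float32')); print(z,st[i],.38+v/1e3,.08+u/1e3,r)
print(proj(c,[.4575,.159,.042]),proj(c,[.4575,.159,.014]))
"
```

```text
t 30.07 pos [458.1 159.  168.7] phi -80.3 tilt(tool y) [-3.e-04 -2.e-03 -1.e+00] F [1.5 0.3 0.4] open 84.9
d tool mm [-0.2 88.7 -0.5]
0.0 [  55   50   48   50 1875] 0.45476388549804686 0.15865277862548827 24.81908416748047
0.014 [  56   54   46   48 1709] 0.45774714660644533 0.15917680358886718 23.747907638549805
0.042 [  59   63   42   43 1402] 0.46401634216308596 0.15981045532226562 21.397907257080078
[323.13277669 233.18646639] [323.20350517 225.38636176]
```

View pics/w16.png

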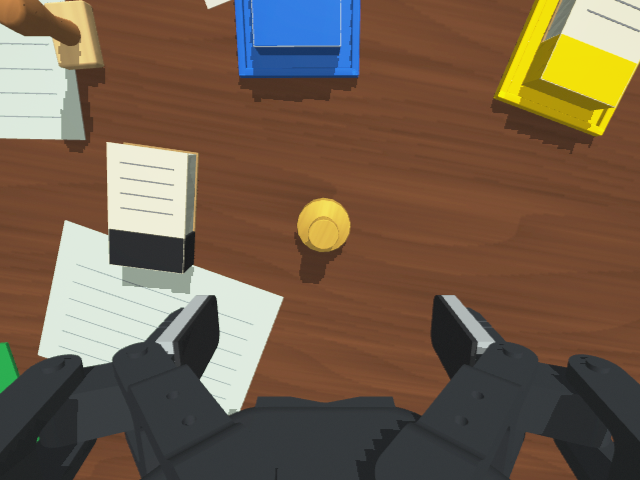

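>>> {"op": "play_rows", "data": {"moves": [[[85,0,20,0,0,0,0],[85,0,30,0,0,0,0],[85,0,30,0,0,0,0],[85,0,25,0,0,0,0],[85,0,20,0,0,0,0],[85,0,15,0,0,0,0],[85,0,9,0,0,0,0],[85,0,0,0,0,0,0],[85,0,0,0,0,0,0]]]}}

```text
time_s: 31.25
position: [0.4582, 0.1589, 0.0205]
ee_rot: [0.541, -0.455, 0.456, -0.54]
ft_force: [-0.3, 0.6, -0.0]
opening: 0.085
```

```bash
python3 -c "
from h import *
from plant import manip
plan(.4577,.159,.019)
c=manip.capture('wrist'); cv2.imwrite('pics/w17.png',c['frame'])
"
```

```text
t 31.25 pos [458.2 158.9  20.5] phi -80.3 tilt(tool y) [ 0.001 -0.001 -1.   ] F [-0.3  0.6 -0. ] open 85.0
d tool mm [-0.1  1.5 -0.5]
```

View pics/w17.png

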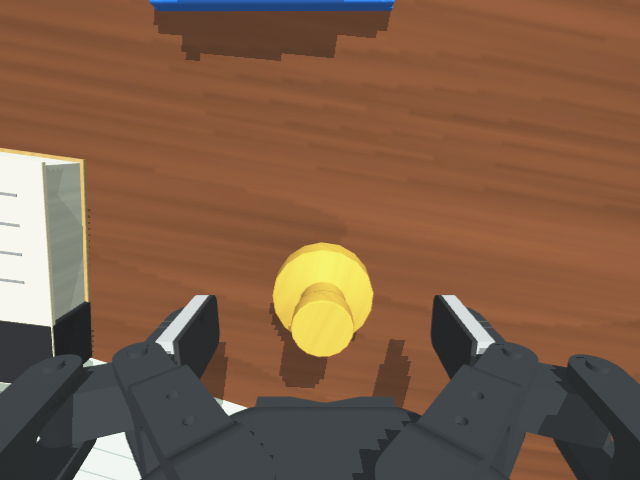

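The knob is centred between the pads. I'll close.

>>> {"op": "play_rows", "data": {"moves": [[[60,0,1,0,0,0,0],[40,0,0,0,0,0,0],[30,0,0,0,0,0,0],[20,0,0,0,0,0,0],[15,0,0,0,0,0,0],[15,0,0,0,0,0,0],[12,0,0,0,0,0,0],[10,0,0,0,0,0,0]]], "force": 45}}

```text
time_s: 32.3
position: [0.4579, 0.1589, 0.0194]
ee_rot: [0.541, -0.455, 0.456, -0.54]
ft_force: [-1.6, 2.0, 3.8]
opening: 0.0221
```

```bash
python3 -c "
from h import *
from plant import manip
plan(.4577,.159,.019)
c=manip.capture('wrist'); cv2.imwrite('pics/w18.png',c['frame'])
c=manip.capture('side'); u=proj(c,manip.observe()['position']).astype(int); print(u)
cv2.imwrite('pics/s18.png',cv2.resize(c['frame'][u[1]-70:u[1]+60,u[0]-90:u[0]+90],None,fx=4.4,fy=4.4,interpolation=2))
"
```

```text
t 32.30 pos [457.9 158.9  19.4] phi -80.3 tilt(tool y) [ 6.0e-04 -1.1e-03 -1.0e+00] F [-1.6  2.   3.8] open 22.1
d tool mm [-0.2  0.4 -0.1]
[351 323]
```

View pics/s18.png

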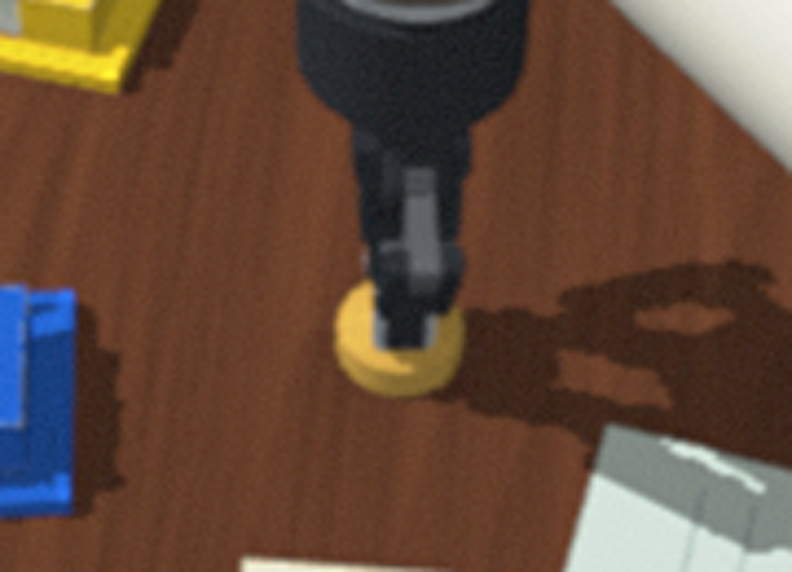

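View pics/w18.png

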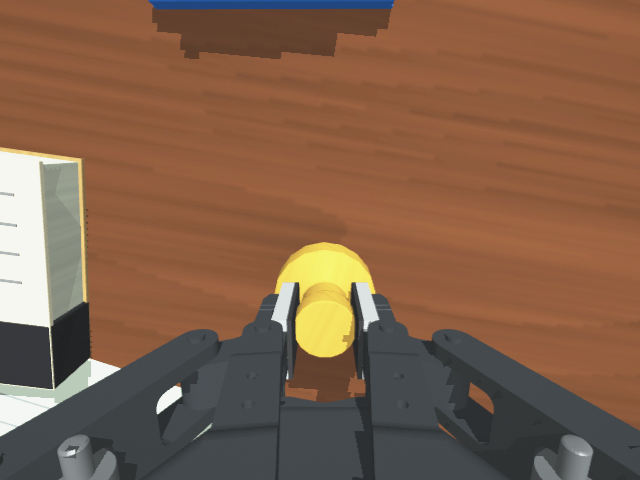

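The knob is gripped. I'll lift.

>>> {"op": "play_rows", "data": {"moves": [[[10,0,-4,0,0,0,0],[10,0,-10,0,0,0,0],[10,0,-20,0,0,0,0],[10,0,-30,0,0,0,0],[10,0,-30,0,0,0,0],[10,0,-18,0,0,0,0],[10,0,0,0,0,0,0],[10,0,0,0,0,0,0]]]}}

```text
time_s: 33.4
position: [0.4567, 0.1582, 0.1302]
ee_rot: [0.541, -0.456, 0.456, -0.539]
ft_force: [0.1, -0.1, -3.6]
opening: 0.0217
```

```bash
python3 -c "
from h import *
from plant import manip
plan(.6233,-.2058,.13)
c=manip.capture('wrist'); cv2.imwrite('pics/w19.png',c['frame'])
"
```

```text
t 33.40 pos [456.7 158.2 130.2] phi -80.3 tilt(tool y) [-0.002  -0.0024 -1.    ] F [ 0.1 -0.1 -3.6] open 21.7
d tool mm [386.8   0.7 103.1]
```

View pics/w19.png

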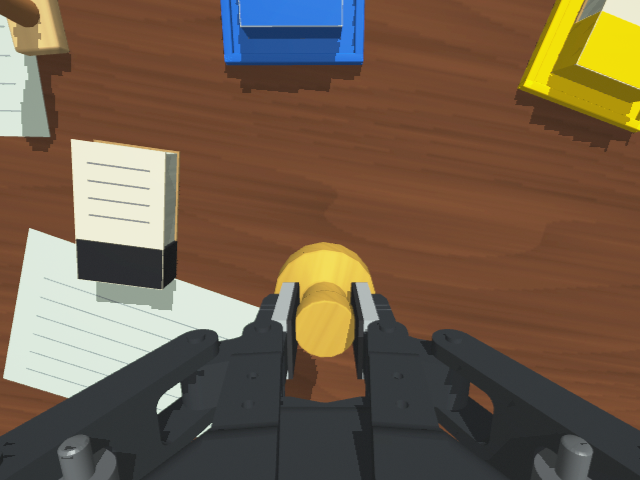

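>>> {"op": "play_rows", "data": {"moves": [[[10,10,0,3,0,0,0],[10,22,0,6,0,0,0],[10,32,0,8.5,0,0,0],[10,36,0,9.5,0,0,0],[10,36,0,9.5,0,0,0],[10,36,0,9.5,0,0,0],[10,36,0,9.5,0,0,0],[10,36,0,9.5,0,0,0],[10,36,0,9.5,0,0,0],[10,36,0,9.5,0,0,0]]]}}

```text
time_s: 34.7
position: [0.5936, -0.1404, 0.1304]
ee_rot: [0.541, -0.456, 0.456, -0.539]
ft_force: [0.1, -0.5, -3.9]
opening: 0.0217
```

>>> {"op": "play_rows", "data": {"moves": [[[10,32,0,8.5,0,0,0],[10,24,0,6.5,0,0,0],[10,14.8,0,4.1,0,0,0],[10,0,0,0,0,0,0],[10,0,0,0,0,0,0],[10,0,0,0,0,0,0]]]}}

```text
time_s: 35.45
position: [0.6242, -0.2043, 0.1318]
ee_rot: [0.541, -0.455, 0.456, -0.54]
ft_force: [-0.1, -0.3, -3.5]
opening: 0.0217
```

```bash
python3 -c "
from h import *
from plant import manip
plan(.6233,-.2058,.0605)
c=manip.capture('wrist'); cv2.imwrite('pics/w20.png',c['frame'])
"
```

```text
t 35.45 pos [ 624.2 -204.3  131.8] phi -80.2 tilt(tool y) [-1.0e-04 -1.3e-03 -1.0e+00] F [-0.1 -0.3 -3.5] open 21.7
d tool mm [ 1.3 71.3 -1.1]
```

View pics/w20.png

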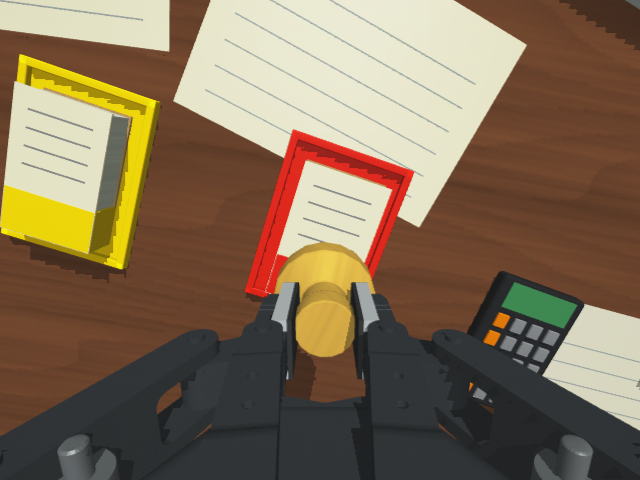

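>>> {"op": "play_rows", "data": {"moves": [[[10,1.3,10,-0.8,0,0,0],[10,0,20,0,0,0,0],[10,0,20,0,0,0,0],[10,0,13,0,0,0,0],[10,0,8,0,0,0,0],[10,0,4,0,0,0,0],[10,0,0,0,0,0,0],[10,0,0,0,0,0,0]]]}}

```text
time_s: 36.5
position: [0.6243, -0.2067, 0.0574]
ee_rot: [0.541, -0.455, 0.457, -0.54]
ft_force: [0.5, 0.2, -2.8]
opening: 0.0219
```

```bash
python3 -c "
from h import *
from plant import manip
plan(.6233,-.2058,.0485)
c=manip.capture('wrist'); cv2.imwrite('pics/w21.png',c['frame'])
"
```

```text
t 36.50 pos [ 624.3 -206.7   57.4] phi -80.3 tilt(tool y) [ 0.0014 -0.0017 -1.    ] F [ 0.5  0.2 -2.8] open 21.9
d tool mm [-1.1  8.9 -0.9]
```

View pics/w21.png

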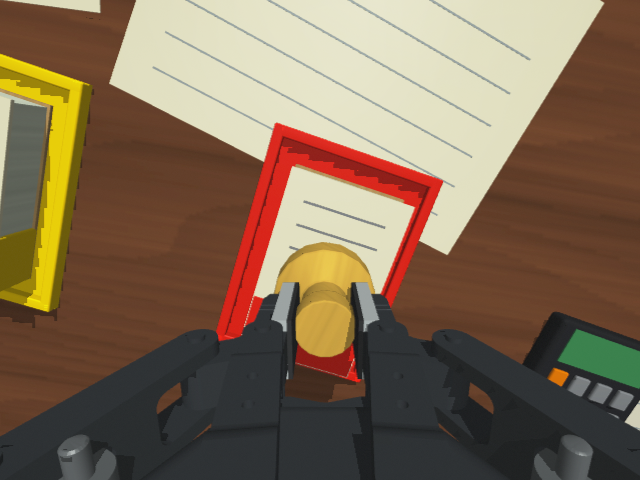

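The weight hangs upright over the book's middle. I'll lower it to contact.

>>> {"op": "play_rows", "data": {"moves": [[[10,-0.8,3,-0.7,0,0,0],[10,0,2,0,0,0,0],[10,0,1.5,0,0,0,0],[10,0,1,0,0,0,0],[10,0,0,0,0,0,0]]]}}

```text
time_s: 37.17
position: [0.623, -0.206, 0.0491]
ee_rot: [0.541, -0.456, 0.456, -0.54]
ft_force: [-0.2, -0.3, -3.2]
opening: 0.0219
```

>>> {"op": "play_rows", "data": {"moves": [[[10,0,1,0,0,0,0],[10,0,0.6,0,0,0,0],[10,0,0,0,0,0,0]]]}}

```text
time_s: 37.55
position: [0.6233, -0.2059, 0.0485]
ee_rot: [0.541, -0.455, 0.457, -0.54]
ft_force: [-2.1, 1.3, 3.0]
opening: 0.0221
```

>>> {"op": "play_rows", "data": {"moves": [[[26,0,-0.6,0,0,0,0],[32,0,0,0,0,0,0],[40,0,0,0,0,0,0],[50,0,0,0,0,0,0],[60,0,0,0,0,0,0],[60,0,-8,0,0,0,0],[60,0,-20,0,0,0,0],[60,0,-40,0,0,0,0],[60,0,-50,0,0,0,0],[60,0,0,0,0,0,0]]]}}

```text
time_s: 38.8
position: [0.626, -0.2065, 0.1726]
ee_rot: [-0.539, 0.452, -0.46, 0.542]
ft_force: [0.1, 0.6, 0.4]
opening: 0.06
```

>>> {"op": "play_rows", "data": {"moves": [[[60,0,-15,-30,0,0,0],[60,0,0,-40,0,0,0],[60,0,0,-40,0,0,0],[60,0,0,-40,0,0,0],[60,0,0,0,0,0,0],[60,0,0,0,0,0,0]]]}}

```text
time_s: 39.55
position: [0.4757, -0.2312, 0.1815]
ee_rot: [0.541, -0.455, 0.457, -0.54]
ft_force: [1.0, -0.8, -0.5]
opening: 0.06
```

```bash
python3 -c "
from h import *
from plant import manip
plan(.6233,-.2058,.0485)
for n in ('wrist','top','side'):
  c=manip.capture(n); cv2.imwrite(f'pics/{n}22.png',c['frame'])
  if n=='side':
    u=proj(c,[.623,-.206,.04]).astype(int); cv2.imwrite('pics/s22c.png',cv2.resize(c['frame'][u[1]-60:u[1]+60,u[0]-80:u[0]+80],None,fx=5,fy=5,interpolation=2))
  if n!='side':
   for z in (.043,.071):
    im=rectify(c,z,.55,-.28,150,150,.001); hs=cv2.cvtColor(im,cv2.COLOR_BGR2HSV); H,S,V=[a.astype(int) for a in cv2.split(hs)]
    m=((abs(H-22)<7)&(S>110)&(V>110)).astype('uint8'); k,l,st,ce=cv2.connectedComponentsWithStats(m); i=1+st[1:,4].argmax()
    (a,b),r=cv2.minEnclosingCircle(np.argwhere(l==i)[:,::-1].astype('float32')); print(n,z,st[i],.55+b/1e3,-.28+a/1e3,r)
"
```

```text
t 39.55 pos [ 475.7 -231.2  181.5] phi -80.3 tilt(tool y) [ 0.001  -0.0018 -1.    ] F [ 1.  -0.8 -0.5] open 60.0
d tool mm [ -0.4 133.1 149.7]
wrist 0.043 [  51   50   45   40 1345] 0.6214269104003907 -0.20685941314697268 23.134183883666992
wrist 0.071 [  52   44   41   36 1094] 0.61340140914917 -0.20831690216064455 20.75777816772461
top 0.043 [  54   49   45   45 1569] 0.6215 -0.20383333587646488 22.984392166137695
top 0.071 [  58   45   44   44 1499] 0.6169274291992188 -0.19983481597900393 22.49985694885254
```

View pics/top22.png

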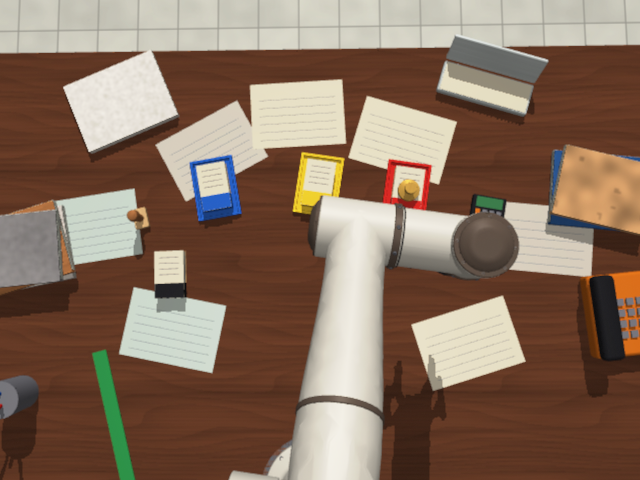

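View pics/s22c.png

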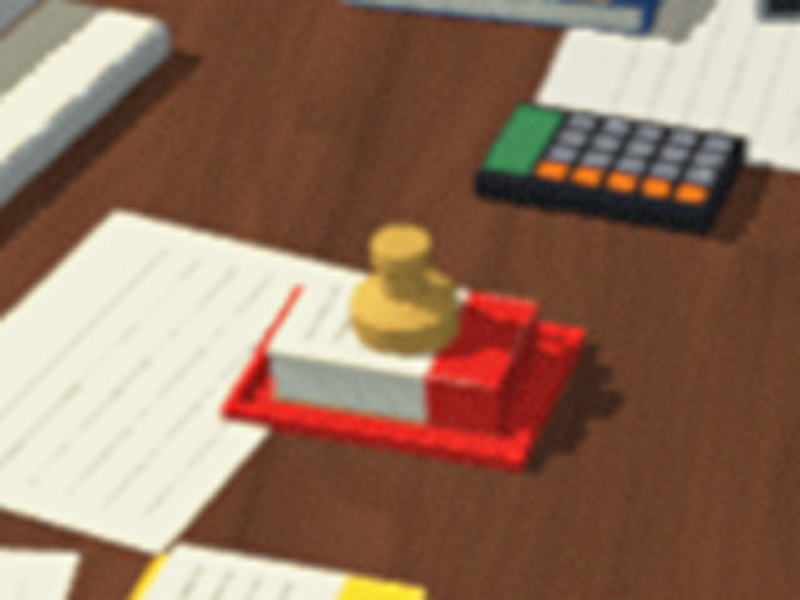

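View pics/side22.png

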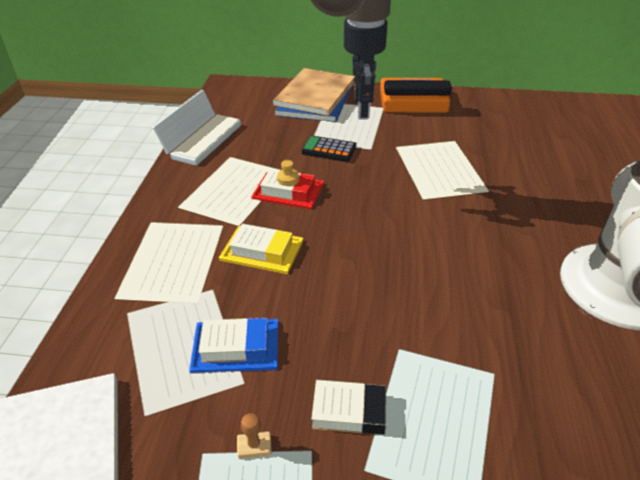

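Everything is in place. The weight stands upright within about 2 mm of the red book's middle, and the black book, stamp and calculator appear at the same pixels as at the start. I'll hand in.

```bash
python3 -c "
from plant import manip
print(manip.sign_off())"
```

```text
the job is handed in; nothing more can be done
None
```

The desk is tidied and the job handed in at about 39.7 s. I placed the red, yellow and blue books in their trays in that order, then stood the brass weight on the middle of the red book. I lowered each item until the wrist force showed contact, then released it.

- **Books:** wrist-camera checks after each release put every book within about 1–1.5 mm of its tray's centre and aligned with it.
- **Weight:** it stands upright. The wrist and top cameras put it about 1.5–3 mm from the red book's centre, and they differ from each other by about 3 mm sideways.
- **Left alone:** the black-banded book, the stamp and the calculator look unmoved in the final side and top pictures. The arm partly covers the calculator in the top one.
- **Forces:** the largest wrist force I read after a move was about 10 N.

No check failed. Closing on each book pushed up on the gripper with 6–7 N, which did not disturb the grasp.

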